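# Clamp up a laminated block in the trigger clamp

## Task

A small laminated wooden block is being glued up in the clamping jig: lay the two loose wooden staves into the tray beside the one already lying before the end stop, each the way up it lies now, flat on the floor between the low rails and in line with it, in either order. Then, working the clamp by its trigger only, pump the trigger against the handle until the sprung pad has closed the row up tight against the stop, and finish still squeezing the trigger so that the pad stays pressed about halfway into its spring travel: firm, but the spring not driven home and the wood not crushed. Leave the sanding block, tape measure and tin alone, and do not let go at the end.

Things in the scene. Friction and masses are not known exactly. Their poses are not given: they have to be found in the camera images.
- jig: Clamping jig, screwed to the bench: plywood board 88 mm wide, 12 mm thick, from y = -168 to +140 mm, tray at one end, trigger clamp at the other. Origin on the table under the centre line. y points along the board in the pressing direction (clamp to end stop), x across, z up. Tray floor (board top): z = 12 mm. Clamp cheeks: 28 mm wide, y = -128 to -40 mm, up to z = 90 mm.
- seat (a point): Point on the tray floor midway between the rails at the inner face of the end stop, axes as the jig's; the row ends here. The stop is a dark wooden block bolted tight between the rails, inner face at jig y = 106 to 114 mm, top z = 46 mm. Rails: x = +-30.5 to +-40.8 mm (61 mm apart at the floor, inner top edges bevelled to 68 mm), y = 2 to 136 mm, tops only 10 mm above the floor.
- stave_first: Pale wooden stave 55 mm long (its x), 30 mm thick (its y), 32 mm tall; origin at the centre of its underside. Already lies in the tray, 0 to 10 mm short of the end stop; the clamp will push it up.
- stave_thick: Pale wooden stave 55 mm long (its x), 36 mm thick (its y), 32 mm tall; origin at the centre of its underside. Loose on the table. To be laid in the tray with its 55 mm length across the tray (along jig x).
- stave_thin: Pale wooden stave 55 mm long (its x), 24 mm thick (its y), 32 mm tall; origin at the centre of its underside. Loose on the table. To be laid in the tray with its 55 mm length across the tray (along jig x).
- bar: Toothed steel bar with jaw plate, sliding along jig y (origin equals the jig's when fully back). 6 mm teeth: each full squeeze drives it 6 mm towards the stop (the first one 3 to 9 mm); a second pawl catches it within a tooth when the trigger is let go, so pressure made within a tooth is then lost. To be moved by the trigger only, not pushed by hand. About 3 N of friction.
- pad (a joint): How far the sprung pressure pad (42 mm wide, 28.5 mm tall, on the bar's jaw plate) is pushed back into the jaw, in m: 0 = out, 0.005 = spring driven home. Its spring gives about 2 N at the start and 8 N more per mm.
- pad_face (a point): Centre of the pad's front face, 28 mm above the table (jig x = 0). Starts 22 to 36 mm short of where it meets the closed-up row; that row is 90 mm long, so the face then stands 90 mm from the seat.
- trigger: Black trigger lever in front (+y) of the handle, 20 mm wide, 8 mm thick, reaching 66 mm up from its pivot (its origin: jig y = -78, z = 78 mm). Its own axes match the jig's at rest, when it leans 0.26 rad away from the handle; squeezed home it stands upright 4 mm from the handle. Springs back by itself (3 to 4 N at its top).
- trigger_front (a point): Point on the trigger's front face (away from the handle), 52 mm from the pivot. Squeezed home that face lies at jig y = -74 mm. Squeezing with 20 N pushes the pad in about 2.5 mm; 14 to 27 N is right, 45 N crushes the wood. Handle and trigger measure 26 mm over both squeezed, 43 mm at rest.
- handle (a point): Point on the back face (y = -100 mm) of the fixed upright black handle, at z = 130 mm, a good height to pinch handle and trigger from above. Handle 24 mm wide, 14 mm thick (front face y = -86 mm), top at z = 152 mm. A gripper that stays midway over the squeezed pair (y = -87 mm) must open over 62 mm to let the trigger return.
- sanding_block: Bystander: finished sanding block, wood, 55 x 97 x 27 mm, lying behind the jig. Origin: centre of its underside.
- tape_measure: Bystander: yellow tape measure, 33 x 86 x 65 mm, standing behind the jig. Origin: centre of its underside.
- pin_tin: Bystander: small blue tin, 57 x 81 x 29 mm, behind the jig. Origin: centre of its underside.
Things that resemble listed ones, but are neither listed nor needed, are in the scene too. Leave any black look-alike of the stave_first alone.

How it is judged:
On the way, in this order (a step that is already met when the one before it is completed fails the run):
1. both loose staves lie in the tray, on its floor between the rails, in line, let go (x of stave_first in the frame of jig between -0.004 and 0.004 m and y of stave_first in the frame of jig between 0.006 and 0.105 m and z of stave_first in the frame of jig between 0.009 and 0.016 m and angle between each of stave_first, stave_thick, stave_thin's own z axis and vertical below 0.06 rad and angle between the x axis of each of stave_first, stave_thick, stave_thin and the x axis of jig, either way round below 0.08 rad and x of stave_thick in the frame of jig between -0.004 and 0.004 m and y of stave_thick in the frame of jig between 0.006 and 0.105 m and z of stave_thick in the frame of jig between 0.009 and 0.016 m and x of stave_thin in the frame of jig between -0.004 and 0.004 m and y of stave_thin in the frame of jig between 0.006 and 0.105 m and z of stave_thin in the frame of jig between 0.009 and 0.016 m and contact force between the fingers and stave_first below 0.3 N and contact force between the fingers and stave_thick below 0.3 N and contact force between the fingers and stave_thin below 0.3 N), for 0.2 s.
2. the trigger has been pumped until the pad bears on the row ((contact force between bar and stave_thick above 4 N or contact force between bar and stave_thin above 4 N)), for 0.1 s.
At the end, for the whole second after the job is handed in: All staves on the tray floor between the rails, square (0.08 rad), centred (4 mm), closed up tight (pad face within 2.5 mm of the row's 90 mm), pad pushed back 1 to 4.7 mm (of 5), fingers pressing the trigger with over 6 N (more than its return spring) and touching no stave (all of step 1 and y of pad_face in the frame of seat between -0.0925 and -0.0875 m and value of joint pad between 0.001 and 0.0047 m and contact force between the fingers and trigger above 6 N and (contact force between bar and stave_thick above 4 N or contact force between bar and stave_thin above 4 N)); the arm keeps its last pose, push and grip.
It fails at once if the wood was crushed: pad on a stave with more than 60 N (contact force between bar and stave_thick above 60 N or contact force between bar and stave_thin above 60 N).
It fails at once if the bar, jaw or pad was pushed by hand instead of by the trigger (contact force between any of the fingers, the arm and bar above 5 N).
It fails at once if a bystander was disturbed (distance of any of sanding_block, tape_measure, pin_tin from where it was at the start of the episode above 0.015 m).
It also fails if it takes over 72 s, if anything falls off the work surface, if the arm or the gripper's body presses on something with over 40 N, if the wrist force passes 120 N, or if a joint passes its speed limit or range.

## Robot

A 7-joint arm with a two-finger parallel gripper is mounted at the origin on a cart in front of the work surface, level with it; the furniture and walls round the work are solid. World frame = base frame: x ahead of the robot, y to its left, z up, the work surface at z = 0. Lengths are in m, angles in rad, forces in N, time in s.
With the tool pointing down it reaches from about 0.4 to 0.9 m from the base axis. Payload 5.5 kg.
Tool frame: the origin (TCP) lies midway between the tips of the shut fingers; the grasp point (between the pads) lies 19 mm behind it (manip.grip_depth is the distance from the TCP to the grasp point, in m); z points along the fingers, y is the line along which they close (so a half turn about z gives the same grasp; the last joint's range is limited). The gripper opens to 92 mm and grips with 3 to 60 N. Pads are 19 mm wide; open, the fingers measure 130 mm over their backs; the gripper's body (75 mm by 190 mm) begins 47 mm behind the grasp point.
Start: joints at [1.434, 0.501, -0.427, 1.55, 0.221, 1.138, -0.21], TCP at [0.253, -0.599, 0.227] pointing down, gripper open.
Joint ranges: [-2.88, 2.88], [-0.31, 2.03], [-1.54, 1.56], [0.2, 2.42], [-1.41, 4.55], [0.19, 2.02], [-2.57, 2.57]. Speed limits (rad/s): [2.57, 2.57, 3.14, 3.14, 3.14, 3.14, 3.14].

## Interface

Orientations are given as a unit quaternion [x, y, z, w].
In Python, from bench import manip, effector, viewer gives the robot as it stands. Calls block until the motion is done:
- manip.move_pose(position, orientation): joint-space move of the TCP to a pose.
- manip.servo_line(position, ori=None, vel=0.15): straight line of the TCP; ori=None keeps the orientation; vel is the mean speed in m/s.
- manip.movej(angles): joint-space move.
- effector.open_jaws() and effector.close(f_grip=None): open the fingers fully, or close them until they stop; f_grip is the grip in N (None keeps the last).
- manip.sleep(seconds).
- manip.solve_ik(position, orientation): joint angles nearest the present ones, or None.
- viewer.get_image(name): name is "scene" or "top" or "wrist"; returns the picture (400x640x3 uint8, red, green, blue); there is no depth.
- viewer.get_calibration(name): a dict with "vfov" (degrees; the focal length in pixels is half the picture's height over the tangent of half this angle, whatever the lens; pixels are square), "cx", "cy" (the principal point, pixels), "eye" and "attitude" of the camera in the world. Camera axes: x right, y down, z forward; pixel columns grow to the right and rows downward; lengths in m; the calibration is good to about 2 mm. A picture is of the moment at which its call begins: read the wrist's pose just before it. get_calibration takes no time and is no camera call; for the wrist camera it gives the pose at the moment of the call.
A pose or a line that the arm cannot do raises manip.PlanningError and nothing moves.
- manip.hand_in(): hands the job in; it is judged then, once.
Readings, each from a call of its own:
- manip.current_clock(): time.
- manip.current_q(): joint angles.
- manip.current_joint_velocities(): joint speeds.
- manip.current_tau(): joint torques, N m.
- manip.current_tool_pos(): TCP position.
- manip.current_tcp_rot(): TCP orientation.
- manip.current_force(): force on the tool from outside, world axes, zero at the start.
- manip.current_wrist_torque(): the same for the moment, N m.
- manip.current_finger_gap(): finger opening in m.
- manip.current_gripper_force(): force on a finger pad.
Only numpy, scipy, OpenCV 4.12 (cv2) and the standard library are available. Lean on these libraries where they do the work, as an engineer would, in place of code of your own. Each camera call takes 0.05 s, during which the arm holds its last target. There are 200 camera calls.

## Working session

There is one attempt and no reset: what is moved stays moved. The work goes in short steps, each a Python script; the robot and the scene stay as the last script left them, time stands still between calls to the robot, and variables do not carry over. Pictures are saved under pics/ and viewed, at most 10 in all, crops included, and the job is handed in when it is done.

```bash
mkdir -p pics; ls
python3 - <<'E'
from bench import manip, effector, viewer
import cv2
for n in ("scene","top"):
    im=viewer.get_image(n); cv2.imwrite(f"pics/{n}0.png",im[...,::-1]); print(n,viewer.get_calibration(n))
print(viewer.get_calibration("wrist"),manip.current_tool_pos(),manip.current_tcp_rot(),manip.current_clock(),manip.grip_depth)
E
```

```text
pics
scene {'vfov': 55.04435063032367, 'cx': 326.73588395519545, 'cy': 200.23633012812093, 'eye': array([ 0.16176041, -0.426614  ,  0.63279135]), 'attitude': array([ 0.85406416, -0.27469621,  0.13068576, -0.42194505])}
top {'vfov': 57.47239353716244, 'cx': 318.5013050538454, 'cy': 203.55149723829243, 'eye': array([0.46452654, 0.11038165, 1.06627546]), 'attitude': array([ 0.71195866, -0.70010217,  0.02792208, -0.04682076])}
{'vfov': 66.76903673082998, 'cx': 316.5240899172105, 'cy': 203.7502142743309, 'eye': array([ 0.32669534, -0.56644847,  0.38420561]), 'attitude': array([ 0.8238971 , -0.54658516, -0.08331708,  0.12448494])} [ 0.25273536 -0.59817317  0.22578366] [ 9.80076956e-01  1.98616231e-01 -1.35766806e-04 -8.57435344e-04] 0.1 0.0188
```

View pics/scene0.png

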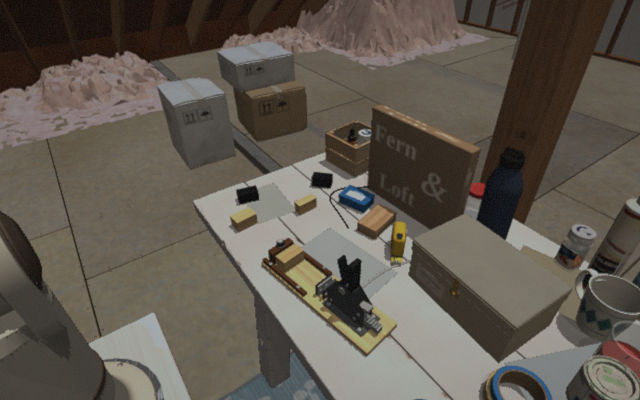

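View pics/top0.png

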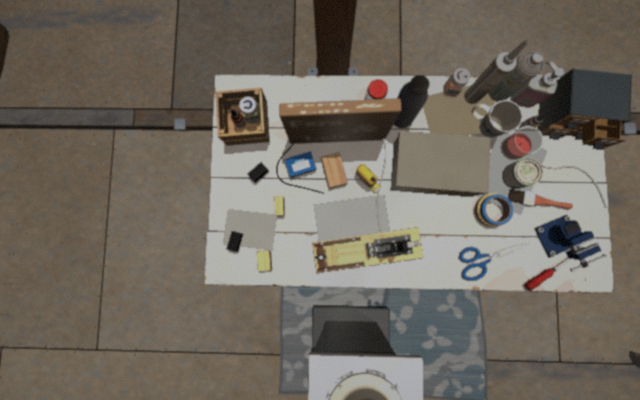

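Scene: the two loose pale staves are at top-view (264,261) and (279,207), with black look-alikes at (234,241) and (258,173). The jig is centred near (368,250): stop to the left, clamp to the right, and the first stave pale against the stop at about (330,255). The bystanders, blue tin (299,164), sanding block (333,170) and tape (368,178), are behind it.

```bash
cat > h.py <<'E'
import numpy as np, cv2
from scipy.spatial.transform import Rotation as R
from bench import manip, effector, viewer
def snap(n, f=None):
    c=viewer.get_calibration(n); im=viewer.get_image(n)
    if f: cv2.imwrite(f"pics/{f}.png",im[...,::-1])
    return im,c
def cast(px,c,z,h=400):
    px=np.atleast_2d(px).astype(float); f=h/2/np.tan(np.radians(c['vfov'])/2)
    d=np.c_[(px[:,0]-c['cx'])/f,(px[:,1]-c['cy'])/f,np.ones(len(px))]
    d=R.from_quat(c['attitude']).apply(d); e=np.array(c['eye'])
    return e+d*((z-e[2])/d[:,2])[:,None]
def proj(p,c,h=400):
    f=h/2/np.tan(np.radians(c['vfov'])/2)
    q=R.from_quat(c['attitude']).inv().apply(np.atleast_2d(p)-c['eye'])
    return np.c_[c['cx']+f*q[:,0]/q[:,2],c['cy']+f*q[:,1]/q[:,2]]
def down(yaw):  # tool down, tool y (closing line) at world angle yaw+90deg ; tool x at yaw
    return (R.from_euler('z',yaw)*R.from_euler('x',np.pi)).as_quat()
E
python3 - <<'E'
from h import *
im,c=snap("top")
hsv=cv2.cvtColor(im,cv2.COLOR_RGB2HSV)
m=cv2.inRange(hsv,(18,70,90),(35,255,255)); m[:,:200]=0
cs,_=cv2.findContours(m,0,2)
for k in cs:
    if cv2.contourArea(k)<60: continue
    r=cv2.minAreaRect(k); b=cv2.boxPoints(r); P=cast(b,c,.03)
    print(np.round(r[0]),r[1],r[2],cast(r[0],c,.03).round(3),np.round([np.linalg.norm(P[1]-P[0]),np.linalg.norm(P[2]-P[1])],3))
print(cast([[314,257],[423,246],[330,255],[345,253]],c,.012).round(3))
print(manip.current_q())
big=cv2.resize(im[130:290,210:440],None,fx=3.4,fy=3.4,interpolation=cv2.INTER_CUBIC); cv2.imwrite('pics/crop0.png',big[...,::-1])
E
```

```text
[264. 261.] (19.157470703125, 12.838168144226074) 86.18592071533203 [[0.41 0.29 0.03]] [0.036 0.054]
[372. 249.] (29.777929306030273, 97.6463623046875) 81.52884674072266 [[ 0.447 -0.013  0.03 ]] [0.275 0.083]
[279. 206.] (18.0, 8.0) 90.0 [[0.566 0.252 0.03 ]] [0.023 0.052]
[484. 210.] (33.0, 15.0) 90.0 [[ 0.565 -0.329  0.03 ]] [0.042 0.093]
[369. 177.] (29.78337287902832, 10.817089080810547) 50.90614318847656 [[ 0.654 -0.004  0.03 ]] [0.031 0.086]
[458. 115.] (50.561893463134766, 36.781925201416016) 57.9946174621582 [[ 0.84  -0.261  0.03 ]] [0.109 0.148]
[259. 116.] (19.74217987060547, 47.0105094909668) 23.702646255493164 [[0.831 0.318 0.03 ]] [0.141 0.06 ]
[[ 0.422  0.15   0.012]
 [ 0.459 -0.161  0.012]
 [ 0.429  0.104  0.012]
 [ 0.435  0.061  0.012]]
[ 1.43423245  0.50162592 -0.42684001  1.55114686  0.22078657  1.13832565
 -0.21031266]
```

View pics/crop0.png

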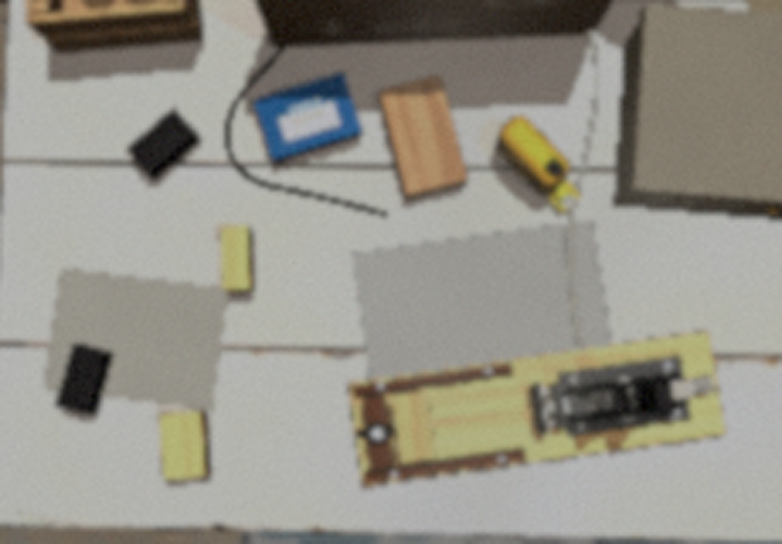

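Identification: the pale blocks at (264,261), about 54×36 mm, and (279,207), about 52×23 mm, fit stave_thick and stave_thin. The dark ones at (234,241) and (258,173) are the black look-alikes. Next I take close views with the wrist camera.

Run:
```python
from h import *
c=viewer.get_calibration("wrist"); p=manip.current_tool_pos()
ax=R.from_quat(c['attitude']).as_matrix()[:,2]; print('axis',ax, 'hit z0',cast([c['cx'],c['cy']],c,0), p)
for yaw in (.119+np.pi/2,.119-np.pi/2,.119,.119+np.pi):
  for P in ([.41,.29,.2],[.566,.252,.2],[.43,.05,.03],[.45,-.09,.12]):
    q=manip.solve_ik(P,down(yaw)); print(round(yaw,2),P,None if q is None else np.round(q,2))
```

```text
axis [-0.27327661 -0.11426668 -0.95512461] hit z0 [[ 0.21676295 -0.61247551  0.        ]] [ 0.25275788 -0.59828334  0.22594796]
1.69 [0.41, 0.29, 0.2] [ 0.33  0.57 -1.29  1.93  0.61  1.12 -1.09]
1.69 [0.566, 0.252, 0.2] [ 0.36  0.83 -1.3   1.64  0.83  1.33 -0.96]
1.69 [0.43, 0.05, 0.03] [ 0.39  0.52 -0.67  2.2   0.58  0.6  -0.58]
1.69 [0.45, -0.09, 0.12] [ 0.9   0.42 -0.9   2.1   0.46  0.82 -0.16]
-1.45 [0.41, 0.29, 0.2] [ 0.33  0.57 -1.29  1.93  0.61  1.12  2.05]
-1.45 [0.566, 0.252, 0.2] [ 0.36  0.83 -1.3   1.64  0.83  1.33  2.18]
-1.45 [0.43, 0.05, 0.03] [-0.81  0.55  0.76  2.24 -0.69  0.6  -2.56]
-1.45 [0.45, -0.09, 0.12] [-0.53  0.37  0.79  2.14 -0.38  0.77 -2.52]
0.12 [0.41, 0.29, 0.2] [-0.49  0.25 -0.21  1.95  0.06  0.95 -2.18]
0.12 [0.566, 0.252, 0.2] [ 0.16  0.59 -0.88  1.65  0.5   1.14 -2.3 ]
0.12 [0.43, 0.05, 0.03] [ 0.42  0.53 -0.7   2.2   0.6   0.61 -2.18]
0.12 [0.45, -0.09, 0.12] [ 0.75  0.36 -0.71  2.1   0.33  0.79 -1.62]
3.26 [0.41, 0.29, 0.2] [ 0.33  0.57 -1.29  1.93  0.61  1.12  0.48]
3.26 [0.566, 0.252, 0.2] [ 0.36  0.83 -1.3   1.64  0.83  1.33  0.61]
3.26 [0.43, 0.05, 0.03] [ 0.46  0.55 -0.76  2.2   0.65  0.63  0.92]
3.26 [0.45, -0.09, 0.12] [ 1.04  0.52 -1.1   2.09  0.61  0.89  1.28]
```

Run:
```python
from h import *
y=.119+np.pi/2
manip.move_pose([.40,-.25,.28],down(y-.6))
manip.move_pose([.435,.04,.22],down(y)); manip.sleep(.2)
ims=[]
def look(n):
    im,c=snap("wrist",n); np.savez(f"pics/{n}.npz",**c); ims.append(im); return im,c
look("tray")
manip.move_pose([.566,.25,.2],down(y)); manip.sleep(.2); look("thin")
manip.move_pose([.41,.29,.2],down(y)); manip.sleep(.2); look("thick")
print(manip.current_clock(),manip.current_q())
w=np.vstack([cv2.resize(np.hstack(ims[1:]),(800,250)),]); cv2.imwrite("pics/pair.png",w[...,::-1])
```

```text
5.125 [ 0.24916298  0.46948801 -1.14444866  1.92708386  0.49041891  1.06228373
 -0.98774873]
```

View pics/tray.png

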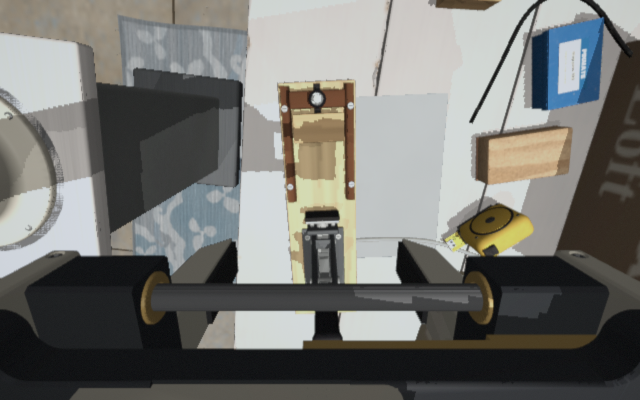

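View pics/pair.png

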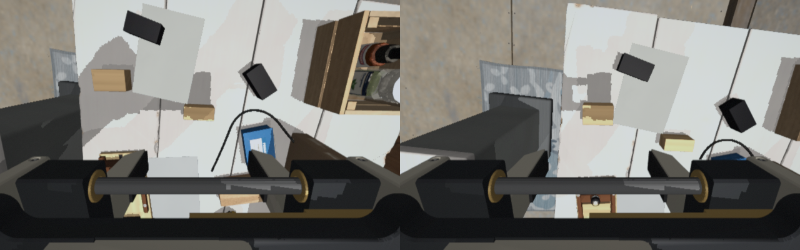

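The tray view shows the stop at (317,98), rails at x≈290 and 350 (rows 85–200), the first stave at about (317,125) and the pad at about (321,215). The thin stave is at (317,179) and the thick at (178,128) in the "thin" view. Next I enlarge these for edges.

Run:
```python
from h import *
L=lambda n:cv2.imread(f"pics/{n}.png")
a=cv2.resize(L("tray")[75:225,270:370],None,fx=4,fy=4,interpolation=cv2.INTER_CUBIC)
b=cv2.resize(L("thin")[155:205,267:367],None,fx=4,fy=4,interpolation=cv2.INTER_CUBIC)
d=cv2.resize(L("thick")[150:210,265:365],None,fx=4,fy=4,interpolation=cv2.INTER_CUBIC)
r=np.vstack([b,d,np.zeros((600-440,400,3),np.uint8)])
cv2.imwrite("pics/comp.png",np.hstack([a,r]))
for n,box in (("thin",(155,205,267,367)),("thick",(150,210,265,365))):
    im=L(n); m=cv2.inRange(cv2.cvtColor(im,cv2.COLOR_BGR2HSV),(8,75,60),(35,255,255)); M=np.zeros_like(m); y0,y1,x0,x1=box; M[y0:y1,x0:x1]=m[y0:y1,x0:x1]
    k=max(cv2.findContours(M,0,2)[0],key=cv2.contourArea); c=dict(np.load(f"pics/{n}.npz"))
    r=cv2.minAreaRect(k); print(n,r,cv2.boundingRect(k)); print(cv2.boxPoints(r)); print(cast(cv2.boxPoints(r),c,.032).round(4),cast(cv2.boxPoints(r),c,0).round(4),c['eye'])
```

```text
thin ((318.0, 179.0), (24.0, 48.0), 90.0) (294, 167, 49, 25)
[[294. 167.]
 [342. 167.]
 [342. 191.]
 [294. 191.]]
[[0.54   0.266  0.032 ]
 [0.5918 0.272  0.032 ]
 [0.5956 0.2452 0.032 ]
 [0.5425 0.2391 0.032 ]] [[0.5383 0.2598 0.    ]
 [0.5952 0.2664 0.    ]
 [0.5994 0.2371 0.    ]
 [0.5411 0.2303 0.    ]] [0.55688583 0.32857946 0.35890154]
thick ((316.5, 178.5), (27.0, 49.0), 90.0) (292, 165, 50, 28)
[[292. 165.]
 [341. 165.]
 [341. 192.]
 [292. 192.]]
[[0.3821 0.3101 0.032 ]
 [0.4349 0.3163 0.032 ]
 [0.4391 0.2863 0.032 ]
 [0.3849 0.28   0.032 ]] [[0.3802 0.3042 0.    ]
 [0.4381 0.311  0.    ]
 [0.4428 0.2781 0.    ]
 [0.3833 0.2711 0.    ]] [0.40171386 0.37012624 0.35852414]
```

View pics/comp.png

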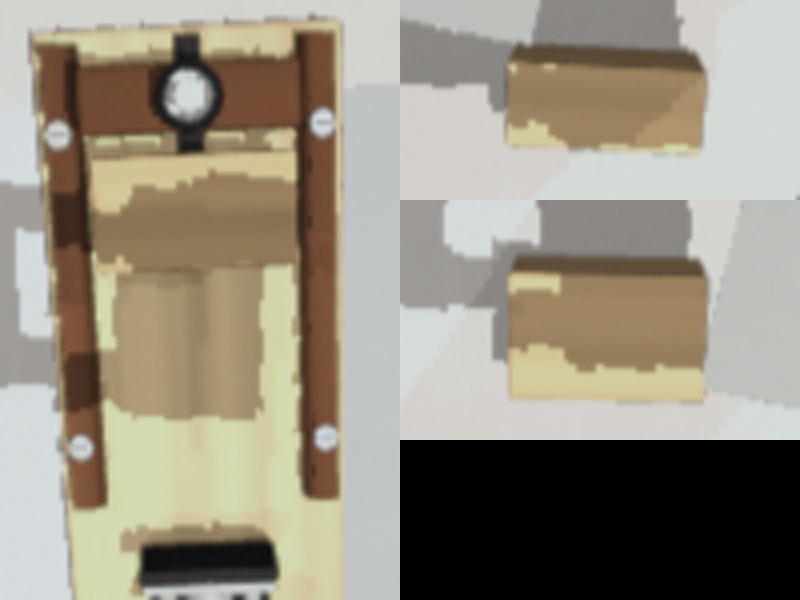

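Run:
```python
from h import *
def C(n,uv,ox,oy,su,sv,z):
    uv=np.array(uv,float); px=np.c_[ox+(uv[:,0]-su+.5)/4-.5,oy+(uv[:,1]-sv+.5)/4-.5]
    return cast(px,dict(np.load(f"pics/{n}.npz")),z)
def rep(n,P):
    m=P.mean(0); d=(P[1]+P[2]-P[0]-P[3]); L=np.linalg.norm(d)/2; t=np.linalg.norm(P[0]+P[1]-P[2]-P[3])/2
    print(n,m.round(4),'yaw',np.arctan2(d[1],d[0]).round(4),'L,t',L.round(4),t.round(4)); return m
rep('thin',C('thin',[(510,62),(704,72),(704,153),(506,145)],267,155,400,0,.032))
rep('thick',C('thick',[(510,270),(706,278),(704,401),(509,398)],265,150,400,200,.032))
f=rep('first',C('tray',[(88,158),(296,152),(298,262),(97,272)],270,75,0,0,.044))
t=lambda uv,z:C('tray',uv,270,75,0,0,z)
s=t([(58,136),(322,122),(325,437),(81,447)],.022); rep('screws',s)
b=t([(32,36),(340,22)],.012); print('end',b.round(4),np.linalg.norm(b[1]-b[0]))
a=(s[0]+s[1])/2-(s[2]+s[3])/2; print('dir by mids',np.arctan2(-a[0],a[1]), np.arctan2(*(b[1]-b[0])[1::-1]), np.arctan2(*(s[1]-s[0])[1::-1]),np.arctan2(*(s[2]-s[3])[1::-1]))
yaw=np.mean([np.arctan2(-a[0],a[1]),np.arctan2(*(b[1]-b[0])[1::-1])])
ex=np.array([np.cos(yaw),np.sin(yaw)]);ey=np.array([-ex[1],ex[0]])
o1=b.mean(0)[:2]-.140*ey; o=s.mean(0)[:2]; o=o-((o-o1)@ey)*ey   # centre line from screws, y from board end
print('yaw',yaw,'origin',o.round(4),o1.round(4))
J=lambda P:np.c_[(P[:,:2]-o)@ex,(P[:,:2]-o)@ey].round(4)
print('first',J(f[None]),'screws',J(s),'railends22',J(t([(105,503),(75,507),(304,497),(338,497)],.022)),'pad',J(t([(140,545),(270,541)],.014)),J(t([(140,585),(275,577)],.042)))
print('stop face top',J(t([(80,133),(300,128)],.046)))
```

```text
thin [0.568  0.2527 0.032 ] yaw 0.0683 L,t 0.0541 0.0232
thick [0.4109 0.2921 0.032 ] yaw 0.0873 L,t 0.054 0.0356
first [0.4301 0.1009 0.044 ] yaw 0.1534 L,t 0.0548 0.0292
screws [0.4335 0.0774 0.022 ] yaw 0.1614 L,t 0.0738 0.0901
end [[0.3794 0.1416 0.012 ]
 [0.4649 0.1552 0.012 ]] 0.08663740231375855
dir by mids 0.15945684434628335 0.15747828170373826 0.16562720769774866 0.1571113921236118
yaw 0.1584675630250108 origin [0.4442 0.0101] [0.4442 0.0101]
first [[0.0003 0.0918]] screws [[-0.037   0.1129]
 [ 0.0369  0.1134]
 [ 0.0369  0.023 ]
 [-0.0368  0.0231]] railends22 [[-0.0307  0.0052]
 [-0.04    0.0043]
 [ 0.0303  0.0044]
 [ 0.0407  0.004 ]] pad [[-0.0212 -0.0115]
 [ 0.02   -0.012 ]] [[-0.0203 -0.0146]
 [ 0.0196 -0.0138]]
stop face top [[-0.0288  0.1132]
 [ 0.0286  0.112 ]]
```

```bash
cat >> h.py <<'E'
YAW=.1585; EX=np.array([np.cos(YAW),np.sin(YAW)]); EY=np.array([-EX[1],EX[0]]); O=np.array([.4442,.0101])+.001*EY
def W(x,y,z): return [*(O+x*EX+y*EY),z]
def pick(xy,yaw):
    q=down(yaw+np.pi/2)
    manip.move_pose([*xy,.09],q); manip.servo_line([*xy,.0125],vel=.1)
    effector.close(15); print('gap',manip.current_finger_gap(),manip.current_gripper_force())
    manip.servo_line([*xy,.10],vel=.2)
def place(y,dz=.001,x=0):
    manip.move_pose(W(x,y,.10),down(YAW+np.pi/2)); manip.servo_line(W(x,y,.045),vel=.15)
    manip.servo_line(W(x,y,.0245+dz),vel=.05); print('F',manip.current_force().round(1),manip.current_tool_pos(),W(x,y,.0245+dz))
    effector.open_jaws(); manip.servo_line(W(x,y,.10),vel=.2); print('t',manip.current_clock())
E
python3 - <<'E'
from h import *
pick([.4109,.2921],.0873)
place(.053)
E
```

```text
gap 0.05515062536836781 14.964079409837723
F [ 0.  -0.3 -0.8] [0.43550917 0.06342737 0.02536167] [np.float64(0.4356767919013763), np.float64(0.0634231180981341), 0.025500000000000002]
t 11.1083
```

Run:
```python
from h import *
pick([.568,.2527],.0683)
place(.019)
manip.move_pose(W(0,.03,.21),down(YAW+np.pi/2)); manip.sleep(.2)
im,c=snap("wrist","tray2"); np.savez("pics/tray2.npz",**c)
print(proj([W(0,.14,.012)],c))
p=proj([W(x,y,.02) for x in(-.05,.05) for y in(-.04,.145)],c); a=p.min(0).astype(int); print(a)
cr=im[a[1]:a[1]+150,a[0]:a[0]+110]; cv2.imwrite("pics/tray2c.png",cv2.resize(cr,None,fx=4,fy=4,interpolation=cv2.INTER_CUBIC)[...,::-1])
print(manip.current_clock())
```

```text
gap 0.054728298099645585 15.000157356262207
F [0.2 0.1 0.3] [0.44090148 0.02988361 0.02537948] [np.float64(0.441043256259769), np.float64(0.02984930299930893), 0.025500000000000002]
t 17.5833
[[318.05235384  81.66119804]]
[270  75]
18.35
```

View pics/tray2c.png

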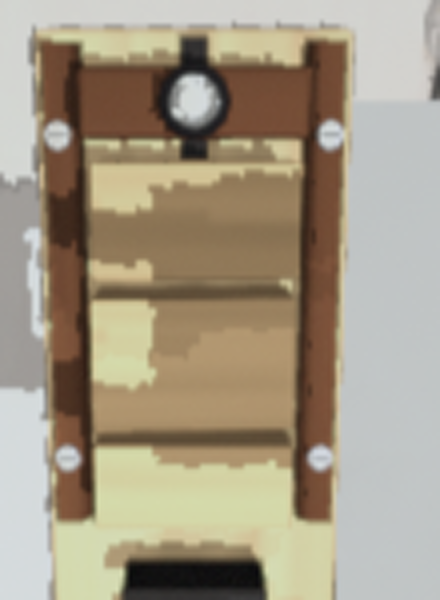

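All three staves lie flat, square and in line (first at row ~230, thick ~370, thin ~490, with small gaps between), and the pad is at row 565 with clear space in front. On to the clamp.

Run:
```python
from h import *
q=down(YAW+np.pi)
manip.move_pose(W(0,-.087,.21),q); manip.servo_line(W(0,-.087,.111),vel=.12)
F0=manip.current_force(); print(F0.round(1))
def st(n):
    F=manip.current_force()-F0; print(n,round(manip.current_clock(),2),'gap',round(manip.current_finger_gap()*1000,2),'gf',round(manip.current_gripper_force(),1),'Fy',round(F[:2]@EY,1),'Fx',round(F[:2]@EX,1),'Fz',round(F[2],1),'dy',((np.array(manip.current_tool_pos())-W(0,-.087,.111))[:2]@EY*1000).round(2))
st('pre')
for f in (12,20):
    effector.close(f); st('closed'); manip.sleep(.2); st('c+'); effector.open_jaws(); st('open')
```

```text
[-0.3 -0.7  0.7]
pre 20.69 gap 91.88 gf 0.0 Fy 0.0 Fx 0.0 Fz 0.0 dy 0.12
closed 21.73 gap 26.37 gf 12.0 Fy 2.4 Fx -0.4 Fz 4.5 dy -0.32
c+ 21.93 gap 25.5 gf 12.0 Fy 3.1 Fx -0.0 Fz 4.0 dy -0.35
open 23.07 gap 92.08 gf 0.0 Fy 0.4 Fx 0.5 Fz -0.4 dy -0.01
closed 24.12 gap 25.69 gf 20.0 Fy 1.9 Fx -1.1 Fz 4.0 dy -0.37
c+ 24.32 gap 25.6 gf 20.0 Fy 1.9 Fx -1.1 Fz 5.0 dy -0.34
open 25.46 gap 91.66 gf 0.0 Fy 0.5 Fx 0.6 Fz -0.9 dy -0.03
```

Run:
```python
from h import *
for i in range(8):
    effector.close(20); manip.sleep(.3); g=manip.current_finger_gap()*1000
    F=manip.current_force(); print(i,round(manip.current_clock(),2),'gap',round(g,2),'gf',round(manip.current_gripper_force(),1),'Fy',round(F[:2]@EY,1))
    if g>26.4: break
    effector.open_jaws()
manip.sleep(.3); print(manip.current_finger_gap(),manip.current_gripper_force(),manip.current_tool_pos(),W(0,-.087,.111))
im,c=snap("wrist","end"); np.savez("pics/end.npz",**c)
im2,_=snap("scene")
cv2.imwrite("pics/endc.png",np.hstack([im[:,180:460],cv2.resize(im2[220:360,250:410],(457,400),interpolation=cv2.INTER_CUBIC)])[...,::-1])
```

```text
0 26.8 gap 25.58 gf 20.0 Fy 0.4
1 29.28 gap 25.6 gf 20.0 Fy 1.5
2 31.77 gap 25.68 gf 20.0 Fy 0.3
3 34.25 gap 25.74 gf 20.0 Fy 0.4
4 36.7 gap 30.22 gf 20.0 Fy 4.8
0.03036217053660069 19.993129069916904 [ 0.45791166 -0.0728989   0.11174041] [np.float64(0.4577739980829932), np.float64(-0.07482200289702838), 0.111]
```

View pics/endc.png

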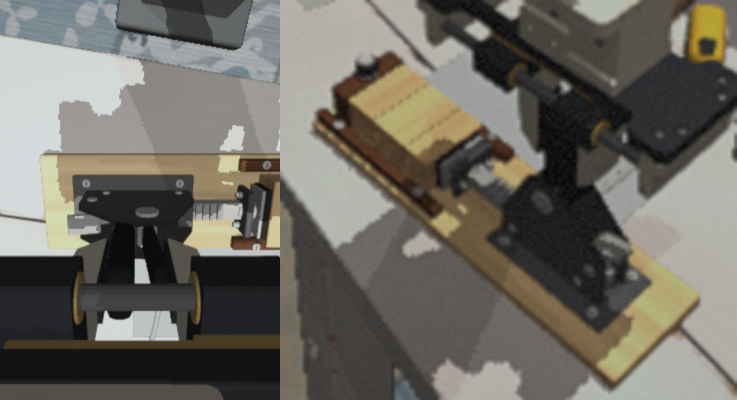

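The row is closed up against the stop with the pad bearing on it. The trigger was stopped mid-stroke (gap 30.3 mm, against 25.6 mm when home) at 20 N, which puts the pad about 2.5 mm into its travel. Handing in while still squeezing.

```bash
python3 -c "
from h import *
print(manip.current_finger_gap(),manip.current_gripper_force()); print(manip.hand_in())"
```

```text
0.030105476375192074 19.993019483517855
the job is handed in; nothing more can be done
None
```

I handed the job in at about 37 s: both staves are in the tray, the row is closed tight against the stop, and the gripper is still squeezing the trigger at 20 N, which should put the pad about 2.5 mm into its spring (worked out from the squeeze force, not measured); no verdict was returned.

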